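Press the small half-moon home on the relief panel

ROBOT

A 7-joint arm with a two-finger parallel gripper is mounted at the origin on the work surface. World frame = base frame: x ahead of the robot, y to its left, z up, the work surface at z = 0. Lengths are in m, angles in rad, forces in N, time in s.
With the tool pointing down it reaches from about 0.425 to 0.95 m from the base axis. Payload 4.7 kg.
Tool frame: the origin (TCP) lies at the very end of the fingers, on their centre line; the grasp point (between the pads) lies 19 mm behind it; z points along the fingers, y is the line along which they close (so a half turn about z gives the same grasp; the last joint's range is limited). The gripper opens to 87 mm and grips with 3 to 60 N. Pads are 19 mm wide; open, the fingers measure 117 mm over their backs; the gripper's body (75 mm by 190 mm) begins 51 mm behind the grasp point.
Start: joints at [1.275, 0.469, -0.049, 1.532, 0.024, 1.141, -0.082], TCP at [0.178, -0.651, 0.223] pointing down, gripper open.
Joint ranges: [-2.59, 2.59], [-0.33, 1.99], [-1.39, 1.29], [0.1, 2.45], [-1.04, 4.18], [0.21, 1.99], [-2.66, 2.66]. Speed limits (rad/s): [2.57, 2.57, 3.14, 3.14, 3.14, 3.14, 3.14].

INTERFACE

Orientations are given as a unit quaternion [w, x, y, z].
In Python, from rig import state, read_camera, calibration, finish_job gives the robot as it stands.
- The arm moves only by the tool play_rows, never from a script. Its argument "increments" is one flat list of numbers, 7 for each row, row after row: the shift along the tool's x, y, z in m, then the turn, a rotation vector about the tool's x, y, z in degrees, then the opening, from -1 (shut) to 1 (fully open). A call has 1 to 12 rows; each row is the pose to reach, as a shift and turn from the pose commanded when the call began, along the tool's axes at that moment; what a row does not reach only later rows make up. A row lasts 1/12 s, in which the tool goes at most 41.7 mm and 7.16 degrees, less where a joint would pass 70% of its speed; a pose out of reach is approached as far as the arm can. A call with a gripper value outside its range is refused whole. The fingers move at their own pace and stop on an object; "force" is the grip in N (left out, the last holds). Time passes only in rows, so rows that repeat a pose let the fingers close. It gives the time, the measured TCP pose, the force, the opening and the grip force at its end, in the units of the state.
- state(): the state, without advancing time (a new reading comes with each control period).
- read_camera(name): name is "scene" or "top"; returns the picture (420x560x3 uint8, red, green, blue); there is no depth.
- calibration(name): a dict with "intrinsics" (3x3 intrinsics, pixels), "k1" (the pictures are not rectified: a ray, as slopes to the right and down, at radius r is drawn at 1 + k1 r^2 times it, then the intrinsics apply), "R" (3x3) and "t" (3): a world point X has camera coordinates R X + t. Camera axes: x right, y down, z forward; pixel columns grow to the right and rows downward; lengths in m; the calibration is good to about 2 mm. A picture is of the moment at which its call begins. calibration takes no time and is no camera call.
- finish_job(): hands the job in; it is judged then, once.
The state is a dict: "time_s": time; "joint_positions": joint angles; "qd": joint speeds; "joint_efforts": joint torques, N m; "eef_pos": TCP position; "tool_rot": TCP orientation; "force": force on the tool from outside, world axes, zero at the start; "ft_torque": the same for the moment, N m; "grip_width": finger opening in m; "gripper_force": force on a finger pad.
Only numpy, scipy, OpenCV 4.12 (cv2) and the standard library are available. Lean on these libraries where they do the work, as an engineer would, in place of code of your own. Each camera call takes 0.05 s, during which the arm holds its last target. There are 200 camera calls.

TASK

On the relief panel, press the smaller of the two half-moon shapes down with your fingertips until it sits flat on the panel, and keep it pressed for two seconds so that the glue grabs. Press gently, never lift it, and touch none of the other shapes, the pot, the tape roll or the things lying beside the panel. Then draw your hand away.

Things in the scene. Friction and masses are not known exactly. Their poses are not given: they have to be found in the camera images.
- small_moon_top (a point): Middle of the top face of the small half-moon, the shape to press (straight down, fingers shut). Its underside starts 7 to 10 mm off the panel on two dowels (top face 43 to 46 mm above the table); pressed home it meets a solid stop, top face 36 mm above the table. It slides only up and down and stays where left; 3 to 5 N moves it slowly, 10 N is plenty, over 40 N is a blow.
- small_moon: The same plate: a half disc of 45 mm radius (90 mm along its straight edge, 45 mm across), 16 mm thick, white-primed plywood. Origin: middle of its underside, 16 mm below the point above, 19 mm from the straight edge and 26 mm from the crown of the arc; x points from straight edge to crown, y along the straight edge, z up.
- panel: Relief panel, a sand-coated board 360 mm (x) by 530 mm (y), fixed to the table, with a blue rim 22 mm wide. Origin: middle of its underside; its top lies 20 mm above that, the rim 26 mm. Six things stand on it in two rows of three, at x -75 and +75 mm, y -155, 0 and +155 mm (within 5 mm), in any order: four shapes, a pot, a tape roll.
- large_moon: Large half-moon: a half disc of 62 mm radius (124 by 62 mm), 16 mm thick, white-primed plywood, standing 7 to 10 mm off the panel on two dowels; it sinks if pressed; must be left as it is. Origin: middle of its underside. Axes as for the small one, straight edge 26 mm from the origin.
- disc: Disc, 104 mm across, 16 mm thick, white-primed plywood, standing 7 to 10 mm off the panel on two dowels; it sinks if pressed; must be left as it is. Origin: middle of its underside. 
- ring: Flat ring, 110 mm across with a 62 mm hole, 16 mm thick, white-primed plywood, standing 7 to 10 mm off the panel on two dowels; it sinks if pressed; must be left as it is. Origin: middle of its underside. 
- pot: Loose small open terracotta pot, 68 mm across, 56 mm high, standing on the panel; leave alone. Origin: middle of its underside.
- tape: Loose roll of grey tape, 92 mm across, 48 mm high, lying flat on the panel; leave alone. Origin: middle of its underside.
- brush: Loose paint brush lying on the table left of the panel; leave alone.
- hammer: Loose hammer lying on the table right of the panel; leave alone.
- jar: Loose closed jar, 68 mm across, 75 mm high, on the table right of the panel; leave alone. Origin: middle of its underside.

How it is judged:
By the outcome, as a careful person would: the job done as asked, in the order asked, and still so for the second after the job is handed in, with the robot touching nothing.
It also fails if it takes over 40 s, if anything falls off the work surface, if the arm or the gripper's body presses on something with over 40 N, if the wrist force passes 120 N, or if a joint passes its speed limit or range.

## Working session

There is one attempt and no reset: what is moved stays moved. The work goes in short steps, Python scripts to look and compute and a tool call to move; the robot and the scene stay as the last step left them, time stands still between calls to the robot, and variables do not carry over. Pictures are saved under pics/ and viewed, at most 10 in all, crops included, and the job is handed in when it is done.

Besides the shell and the picture viewer there is one more tool, called as name(argument=value, ...), one argument or row to a line, values as JSON. play_rows: Moves the arm, as the interface text tells. Its arguments: {"type":"object","properties":{"increments":{"type":"array","items":{"type":"number"}},"force":{"type":"number"}},"required":["increments"]}

```bash
mkdir -p pics
python3 - <<'E'
from rig import *
import cv2
for n in("top","scene"):
    cv2.imwrite(f"pics/{n}0.png",read_camera(n)[:,:,::-1]); print(calibration(n))
s=state();print(s["time_s"],s["eef_pos"],s["tool_rot"],s["grip_width"],s["force"])
E
```

```text
{'intrinsics': array([[475.16587779,   0.        , 283.76681886],
       [  0.        , 475.16587779, 206.56305567],
       [  0.        ,   0.        ,   1.        ]]), 'k1': -0.12409411047475623, 'R': array([[ 0.02927549, -0.99954219,  0.00763966],
       [-0.98452483, -0.0301551 , -0.1726312 ],
       [ 0.17278254, -0.00246757, -0.9849569 ]]), 't': array([-0.04596373,  0.5796493 ,  1.57653016])}
{'intrinsics': array([[423.48632262,   0.        , 283.70363476],
       [  0.        , 423.48632262, 212.72598302],
       [  0.        ,   0.        ,   1.        ]]), 'k1': -0.1112151281172146, 'R': array([[ 0.33263244,  0.94305494, -0.00174226],
       [ 0.80183507, -0.28379314, -0.52585357],
       [-0.49640325,  0.17351895, -0.85057333]]), 't': array([-0.16783725, -0.44007477,  1.48602992])}
0.1 [ 0.17782685 -0.65058861  0.22159512] [-8.75806861e-04  9.91112298e-01  1.33024888e-01 -1.58832329e-04] 0.08704389354847067 [ 0.06296269  0.77080538 -0.41439441]
```

View pics/top0.png

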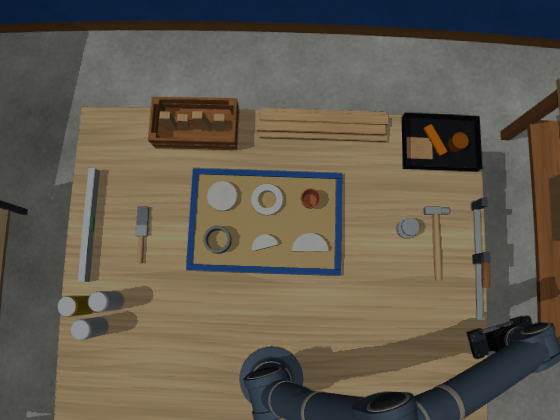

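View pics/scene0.png

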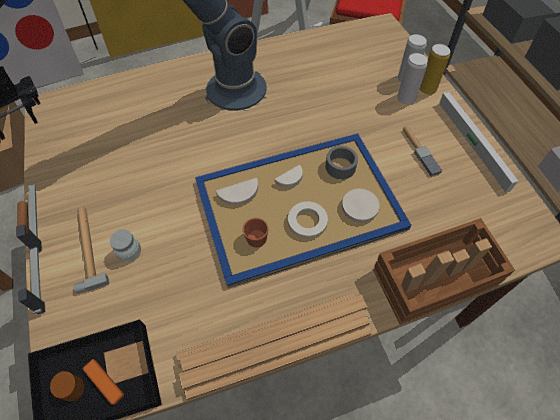

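The top view shows the small half-moon at about (265,242), between the tape roll (217,239) and the large half-moon (310,243). In the scene view it's at about (289,177). Next I'll enlarge both.

```bash
python3 - <<'E'
import cv2,numpy as np
a=cv2.imread("pics/top0.png")[222:262,236:296]; b=cv2.imread("pics/scene0.png")[157:197,259:319]
cv2.imwrite("pics/crop.png",np.vstack([cv2.resize(i,None,fx=7,fy=7,interpolation=cv2.INTER_CUBIC) for i in(a,b)]))
E
cat > h.py <<'E'
import numpy as np,cv2
from rig import *
def px2w(n,uv,z):
    c=calibration(n);uv=np.array(uv,float).reshape(-1,1,2)
    s=cv2.undistortPoints(uv,c["intrinsics"],np.array([c["k1"],0,0,0,0.]))[:,0]
    d=np.c_[s,np.ones(len(s))]@c["R"]; o=-c["R"].T@c["t"]
    return o+d*((z-o[2])/d[:,2])[:,None]
def w2px(n,P):
    c=calibration(n);return cv2.projectPoints(np.array(P,float).reshape(-1,1,3),cv2.Rodrigues(c["R"])[0],c["t"],c["intrinsics"],np.array([c["k1"],0,0,0,0.]))[0][:,0]
E
```

```text
(no output)
```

View pics/crop.png

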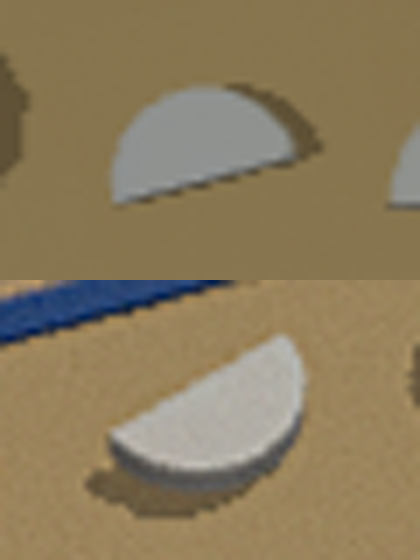

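Top crop: the straight edge runs from about (112,203) to (297,158), crown near (187,87). Scene crop, with rows counted from its own top: the edge runs from about (110,155) to (284,55).

Run:
```python
from h import *
from scipy.spatial.transform import Rotation as Ro
T=lambda o,p:np.array(o)+(np.array(p)+.5)/7-.5
P=[]
for n,q in(("top",T((236,222),[(112,203),(297,158)])),("scene",T((259,157),[(284,55),(110,155)]))):
    w=px2w(n,q,.0445);d=w[1]-w[0];L=np.linalg.norm(d);d/=L
    x=np.array([-d[1],d[0],0]); x*=np.sign(x[0]); m=w.mean(0)
    print(n,w[:,:2].round(4),"L",L,"xaxis",x,"deg",np.degrees(np.arctan2(x[1],x[0])),"centre",m+.019*x,"crown px",w2px(n,m+.045*x)); P.append(m+.019*x)
p=np.mean(P,0);s=state()
print("cmd",p,"tool delta",Ro.from_quat(s["tool_rot"],scalar_first=True).as_matrix().T@(p-s["eef_pos"]))
print(Ro.from_quat(s["tool_rot"],scalar_first=True).as_matrix().round(3))
for nm,uv in (("tape",(217,239)),("panel corners",[(193,170),(342,174),(341,273),(188,269)])): print(nm,px2w("top",uv,.026).round(3))
```

```text
top [[ 0.4273  0.0759]
 [ 0.4519 -0.0128]] L 0.09211387205774113 xaxis [0.96374183 0.26683644 0.        ] deg 15.47610269045438 centre [0.45787194 0.03662037 0.0445    ] crown px [[261.7227674  234.53475784]]
scene [[ 0.4269  0.0759]
 [ 0.4519 -0.0102]] L 0.08962104500622972 xaxis [0.9601795  0.27938384 0.        ] deg 16.22343395304815 centre [0.45763642 0.03814961 0.0445    ] crown px [[296.03296031 181.62677198]]
cmd [0.45775418 0.03738499 0.0445    ] tool delta [ 0.45144348 -0.58949676  0.17810676]
[[ 0.965  0.264 -0.001]
 [ 0.264 -0.965  0.002]
 [-0.    -0.002 -1.   ]]
tape [[0.465 0.198 0.026]]
panel corners [[ 0.707  0.296  0.026]
 [ 0.708 -0.231  0.026]
 [ 0.361 -0.231  0.026]
 [ 0.359  0.292  0.026]]
```

play_rows(
  increments=[0.03,-0.018,0,0,0,0,-1,0.06,-0.036,0,0,0,0,-1,0.09,-0.054,0,0,0,0,-1,0.12,-0.072,0,0,0,0,-1,0.15,-0.09,0,0,0,0,-1,0.18,-0.108,0,0,0,0,-1,0.21,-0.126,0,0,0,0,-1,0.24,-0.144,0,0,0,0,-1,0.27,-0.162,0,0,0,0,-1,0.3,-0.18,0,0,0,0,-1,0.33,-0.198,0,0,0,0,-1,0.36,-0.216,0,0,0,0,-1],
  force=20,
)

```text
time_s: 1.1
eef_pos: [0.469, -0.3463, 0.2223]
tool_rot: [-0.0, 0.991, 0.133, -0.0]
force: [0.9, 0.6, 0.7]
grip_width: 0.0149
gripper_force: 0.0
```

play_rows(
  increments=[0.008,-0.034,0,0,0,0,-1,0.016,-0.068,0,0,0,0,-1,0.025,-0.102,0,0,0,0,-1,0.033,-0.136,0.01,0,0,0,-1,0.041,-0.17,0.02,0,0,0,-1,0.05,-0.204,0.03,0,0,0,-1,0.058,-0.238,0.04,0,0,0,-1,0.066,-0.272,0.05,0,0,0,-1,0.075,-0.306,0.06,0,0,0,-1,0.083,-0.34,0.07,0,0,0,-1,0.0915,-0.3735,0.08,0,0,0,-1,0.0915,-0.3735,0.09,0,0,0,-1],
)

```text
time_s: 2.1
eef_pos: [0.4577, 0.0439, 0.1325]
tool_rot: [-0.002, 0.99, 0.138, 0.001]
force: [-0.3, 0.5, 0.1]
grip_width: 0.0007
gripper_force: 0.0
```

Run:
```python
from h import *
s=state();print(s["time_s"],s["eef_pos"],s["tool_rot"],s["grip_width"],s["force"])
b=read_camera("scene");a=read_camera("top")
o=[]
for n,i in(("top",a),("scene",b)):
    u,v=w2px(n,[s["eef_pos"]])[0]; print(n,u,v)
    u,v=((265,235) if n=="top" else(285,165)); o.append(cv2.resize(i[v-35:v+35,u-60:u+60,::-1],None,fx=4,fy=4,interpolation=cv2.INTER_CUBIC))
cv2.imwrite("pics/above.png",np.vstack(o))
```

```text
2.1 [0.45767563 0.04393813 0.13247035] [-1.72406545e-03  9.90384897e-01  1.38326123e-01  8.16705792e-04] 0.0006891275258883003 [-0.3411825   0.48405837  0.11783652]
top 260.27252871550274 239.20706380562387
scene 293.08255991892304 155.8703988844391
```

View pics/above.png

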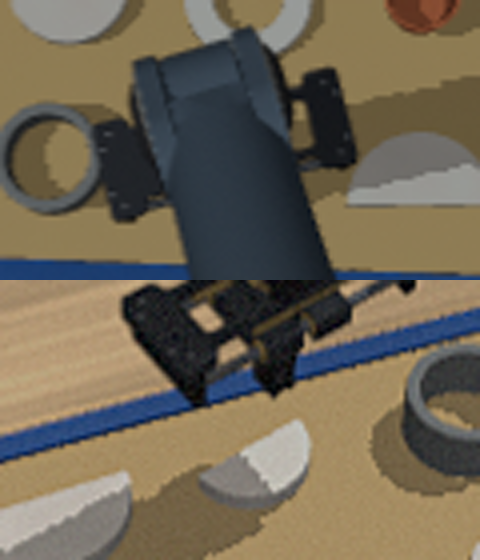

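The crop shows the shut fingertip above and behind the small moon, at scene px about (294,158), which agrees with the projected TCP. The arm is still settling, so I'll hold while descending a little.

play_rows(
  increments=[0,0,0.01,0,0,0,-1,0,0,0.02,0,0,0,-1,0,0,0.03,0,0,0,-1,0,0,0.04,0,0,0,-1,0,0,0.05,0,0,0,-1,0,0,0.06,0,0,0,-1,0,0,0.065,0,0,0,-1,0,0,0.07,0,0,0,-1,0,0,0.07,0,0,0,-1,0,0,0.07,0,0,0,-1],
)

```text
time_s: 3.03
eef_pos: [0.4582, 0.0366, 0.0624]
tool_rot: [-0.0, 0.991, 0.133, -0.0]
force: [0.3, 0.1, 0.1]
grip_width: 0.0006
gripper_force: 0.0
```

Run:
```python
from h import *
b=read_camera("scene");s=state();print(s["time_s"],s["eef_pos"],s["force"],w2px("scene",[s["eef_pos"],[.4577,.0374,.0445]]))
u,v=289,172
cv2.imwrite("pics/close.png",cv2.resize(b[v-35:v+35,u-45:u+45,::-1],None,fx=7,fy=7,interpolation=cv2.INTER_CUBIC))
```

```text
3.0833 [0.45841895 0.03668029 0.06274076] [-0.1858278  -0.20570785  0.39702371] [[290.38380577 172.25366778]
 [290.46035298 175.81158796]]
```

View pics/close.png

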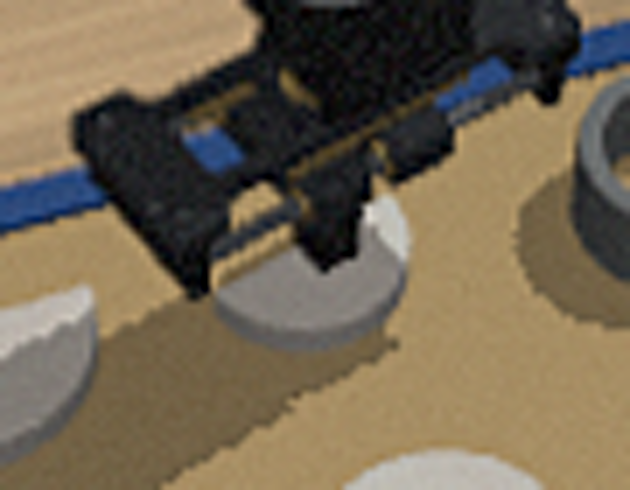

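The tip is at crop (330,265), above the middle of the small moon and clear of the neighbouring shapes. Now I'll descend slowly.

play_rows(
  increments=[0,0,0.005,0,0,0,-1,0,0,0.01,0,0,0,-1,0,0,0.014,0,0,0,-1,0,0,0.016,0,0,0,-1,0,0,0.017,0,0,0,-1,0,0,0.018,0,0,0,-1,0,0,0.019,0,0,0,-1,0,0,0.02,0,0,0,-1,0,0,0.02,0,0,0,-1,0,0,0.02,0,0,0,-1],
)

```text
time_s: 3.92
eef_pos: [0.4581, 0.0366, 0.0426]
tool_rot: [0.0, 0.991, 0.133, 0.0]
force: [-0.6, -0.1, 0.6]
grip_width: 0.0004
gripper_force: 0.4
```

play_rows(
  increments=[0,0,0.001,0,0,0,-1,0,0,0.001,0,0,0,-1,0,0,0.002,0,0,0,-1,0,0,0.002,0,0,0,-1,0,0,0.003,0,0,0,-1,0,0,0.003,0,0,0,-1,0,0,0.004,0,0,0,-1,0,0,0.004,0,0,0,-1],
)

```text
time_s: 4.58
eef_pos: [0.4581, 0.0366, 0.0384]
tool_rot: [-0.0, 0.991, 0.133, 0.0]
force: [-0.9, 0.7, 0.9]
grip_width: 0.0009
gripper_force: 0.6
```

play_rows(
  increments=[0,0,0.0005,0,0,0,-1,0,0,0.001,0,0,0,-1,0,0,0.0015,0,0,0,-1,0,0,0.002,0,0,0,-1],
)

```text
time_s: 4.92
eef_pos: [0.4581, 0.0366, 0.0365]
tool_rot: [0.0, 0.991, 0.133, 0.0]
force: [-1.6, 0.4, 2.8]
grip_width: 0.0004
gripper_force: 1.5
```

Run:
```python
from h import *
b=read_camera("scene");s=state();print(s["time_s"],s["eef_pos"],s["force"],s["ft_torque"])
u,v=289,172
cv2.imwrite("pics/press.png",cv2.resize(b[v-35:v+35,u-45:u+45,::-1],None,fx=7,fy=7,interpolation=cv2.INTER_CUBIC))
```

```text
4.9667 [0.458132   0.03659326 0.03644624] [-1.42162124  1.40573983  2.11579632] [0.06851229 0.18470996 0.06033749]
```

View pics/press.png

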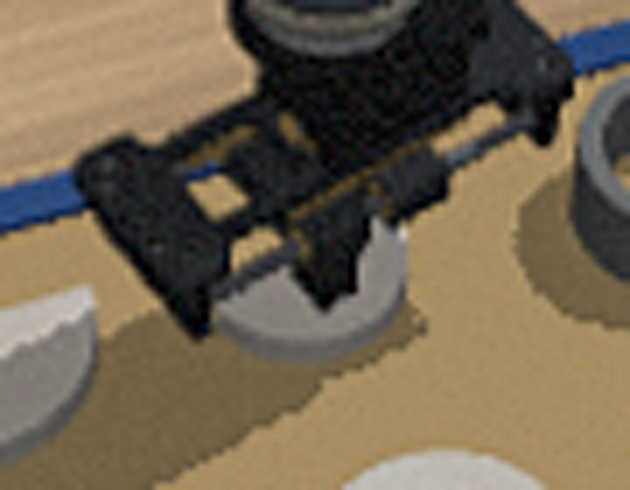

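The moon's lower edge has moved from about row 347 to 360, so it has gone down with the finger. I'll press a little further until the force rises against the stop.

play_rows(
  increments=[0,0,0.0005,0,0,0,-1,0,0,0.001,0,0,0,-1,0,0,0.0015,0,0,0,-1,0,0,0.0015,0,0,0,-1],
)

```text
time_s: 5.3
eef_pos: [0.4582, 0.0366, 0.0362]
tool_rot: [0.0, 0.991, 0.133, -0.0]
force: [-4.7, 1.2, 15.8]
grip_width: 0.0005
gripper_force: 8.4
```

play_rows(
  increments=[0,0,-0.0004,0,0,0,-1,0,0,-0.0004,0,0,0,-1,0,0,-0.0004,0,0,0,-1,0,0,-0.0004,0,0,0,-1,0,0,-0.0004,0,0,0,-1,0,0,-0.0004,0,0,0,-1,0,0,-0.0004,0,0,0,-1,0,0,-0.0004,0,0,0,-1,0,0,-0.0004,0,0,0,-1,0,0,-0.0004,0,0,0,-1,0,0,-0.0004,0,0,0,-1,0,0,-0.0004,0,0,0,-1],
)

```text
time_s: 6.3
eef_pos: [0.4582, 0.0365, 0.0363]
tool_rot: [0.0, 0.991, 0.133, 0.0]
force: [-2.7, -0.1, 12.5]
grip_width: 0.0006
gripper_force: 6.3
```

play_rows(
  increments=[0,0,0,0,0,0,-1,0,0,0,0,0,0,-1,0,0,0,0,0,0,-1,0,0,0,0,0,0,-1,0,0,0,0,0,0,-1,0,0,0,0,0,0,-1,0,0,0,0,0,0,-1,0,0,0,0,0,0,-1,0,0,0,0,0,0,-1,0,0,0,0,0,0,-1,0,0,0,0,0,0,-1,0,0,0,0,0,0,-1],
)

```text
time_s: 7.3
eef_pos: [0.4582, 0.0366, 0.0363]
tool_rot: [0.0, 0.991, 0.133, 0.0]
force: [-3.7, -0.6, 12.9]
grip_width: 0.0005
gripper_force: 6.3
```

play_rows(
  increments=[0,0,0,0,0,0,-1,0,0,0,0,0,0,-1,0,0,0,0,0,0,-1,0,0,0,0,0,0,-1,0,0,0,0,0,0,-1,0,0,0,0,0,0,-1,0,0,0,0,0,0,-1,0,0,0,0,0,0,-1,0,0,0,0,0,0,-1],
)

```text
time_s: 8.05
eef_pos: [0.4582, 0.0366, 0.0363]
tool_rot: [0.0, 0.991, 0.133, 0.0]
force: [-3.8, -0.4, 12.3]
grip_width: 0.0007
gripper_force: 6.3
```

Held for 2.7 s at about 12.5 N. Now I'll draw straight up.

play_rows(
  increments=[0,0,-0.002,0,0,0,-1,0,0,-0.006,0,0,0,-1,0,0,-0.015,0,0,0,-1,0,0,-0.03,0,0,0,-1,0,0,-0.05,0,0,0,-1,0,0,-0.07,0,0,0,-1,0,0,-0.09,0,0,0,-1,0,0,-0.11,0,0,0,-1,0,0,-0.13,0,0,0,-1,0,0,-0.15,0,0,0,-1,0,0,-0.15,0,0,0,-1,0,0,-0.15,0,0,0,-1],
)

```text
time_s: 9.05
eef_pos: [0.4588, 0.0365, 0.1867]
tool_rot: [0.0, 0.991, 0.133, 0.001]
force: [0.3, -0.4, -0.5]
grip_width: 0.0008
gripper_force: 0.0
```

Run:
```python
from h import *
b=read_camera("scene");s=state();print(s["time_s"],s["eef_pos"],s["force"])
cv2.imwrite("pics/after.png",cv2.resize(b[120:260,180:420,::-1],None,fx=3.3,fy=3.3,interpolation=cv2.INTER_CUBIC))
```

```text
9.1 [0.45788647 0.03639065 0.18555844] [-0.77151203  0.35307445 -0.81210193]
```

View pics/after.png

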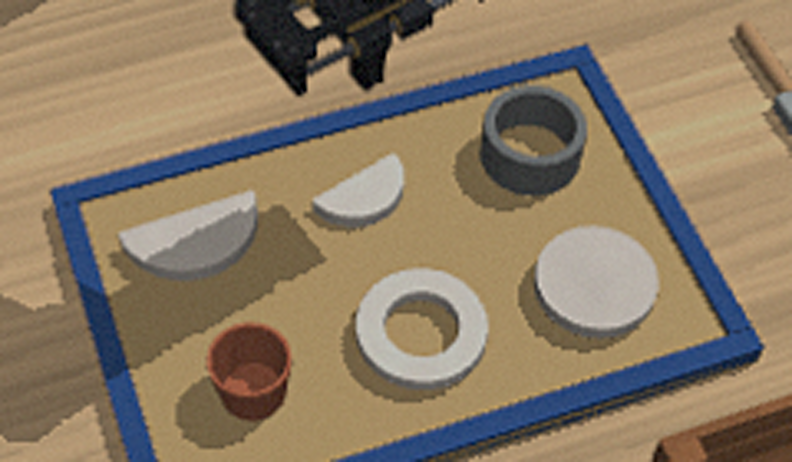

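The small moon, at crop (360,190), now sits flat with a much narrower shadow. The other shapes, the pot and the tape are where they were, and the hand is 15 cm clear.

```bash
python3 -c "
from rig import *
print(finish_job())"
```

```text
the job is handed in; nothing more can be done
None
```

I pressed the small half-moon flat against its stop, held it at about 12.5 N for 2.7 s (peak reading about 16 N), drew the hand straight up clear, and handed the job in at about 9 s; the last picture shows nothing else on the panel moved.

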